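# Sort and rake out a tray of limestone lumps for drying

### The job

A batch of limestone has been tipped into the middle of the drying tray. First put every straight sawn strip into the blue reject bin; then take the rake from its rest and rake the rough lumps out along the tray into one even layer, so that each of the five equal sections marked off on its rim has at least one lump, with every lump lying on the bed and none on top of another. Finish the spreading with the rake still in hand, then lay the rake back on its rest, tines down, and do not disturb the beaker, flask or dropper bottle.

Things in the scene. Friction and masses are not known exactly. Their poses are not given: they have to be found in the camera images.
- lump0_mid (a point): Centre of a rough limestone lump, chunky, 44 x 40 x 34 mm high (local x, y, z), 0.15 kg (up to a third more or less), lying on the tray's bed; pale stone. Five or six lumps are there, the others are absent (None).
- lump1_mid (a point): Centre of a rough limestone lump, chunky, 44 x 40 x 34 mm high (local x, y, z), 0.15 kg (up to a third more or less), lying on the tray's bed; pale stone. Five or six lumps are there, the others are absent (None).
- lump2_mid (a point): Centre of a rough limestone lump, chunky, 44 x 40 x 34 mm high (local x, y, z), 0.15 kg (up to a third more or less), lying on the tray's bed; pale stone. Five or six lumps are there, the others are absent (None).
- lump3_mid (a point): Centre of a rough limestone lump, chunky, 44 x 40 x 34 mm high (local x, y, z), 0.15 kg (up to a third more or less), lying on the tray's bed; pale stone. Five or six lumps are there, the others are absent (None).
- lump4_mid (a point): Centre of a rough limestone lump, chunky, 44 x 40 x 34 mm high (local x, y, z), 0.15 kg (up to a third more or less), lying on the tray's bed; pale stone. Five or six lumps are there, the others are absent (None).
- lump5_mid (a point): Centre of a rough limestone lump, chunky, 44 x 40 x 34 mm high (local x, y, z), 0.15 kg (up to a third more or less), lying on the tray's bed; pale stone. Five or six lumps are there, the others are absent (None).
- strip0_mid (a point): Centre of a sawn strip of the same pale limestone, a straight square-edged bar 90 mm long (local x) x 28 mm wide (local y) x 24 mm high, 0.155 kg, lying flat in the tray: a reject. Three or four are there (the others absent: None). To begin with about 25 mm or more is free on either long side of it.
- strip1_mid (a point): Centre of a sawn strip of the same pale limestone, a straight square-edged bar 90 mm long (local x) x 28 mm wide (local y) x 24 mm high, 0.155 kg, lying flat in the tray: a reject. Three or four are there (the others absent: None). To begin with about 25 mm or more is free on either long side of it.
- strip2_mid (a point): Centre of a sawn strip of the same pale limestone, a straight square-edged bar 90 mm long (local x) x 28 mm wide (local y) x 24 mm high, 0.155 kg, lying flat in the tray: a reject. Three or four are there (the others absent: None). To begin with about 25 mm or more is free on either long side of it.
- strip3_mid (a point): Centre of a sawn strip of the same pale limestone, a straight square-edged bar 90 mm long (local x) x 28 mm wide (local y) x 24 mm high, 0.155 kg, lying flat in the tray: a reject. Three or four are there (the others absent: None). To begin with about 25 mm or more is free on either long side of it.
- bed (a point): Centre of the bed (upper face of the floor, 4 mm above the table) of the fixed open dark grey enamelled drying tray. Bed 400 mm long (local y, left to right), 200 mm wide (local x); walls 6 mm thick, 22 mm above it. White marks on both long walls at local y = -120, -40, +40, +120 mm divide its length into five sections of 80 mm.
- bin: Fixed open blue plastic reject bin, 170 (local x) x 160 (local y) x 50 mm high outside, walls and floor 5 mm; origin at the centre of its underside. Left or right of the tray.
- rake_grip (a point): Middle of the rake's wooden handle, where to grip it: level bar 20 wide x 20 high x 210 mm along local x (-110 to +100). Steel head at local x = +100 mm: tines' tips 95 mm below the handle's axis; 4 tines, 6 mm thick along x, under a 56 mm crossbar along y (40 mm above the tips), 8 mm gaps. Pushes stones either way along the handle. 0.18 kg. Starts on its rest.
- rest_seat (a point): Where the middle of the handle lies when the rake is on its fixed grey rest, 107 mm above the table. Handle along local x, tines down, head at either end, in the notches of two saddles (14 mm thick, at local x = +-58 mm, notch 23 mm wide and flaring, tops 117 mm up; base 170 x 80 mm). Left or right of the tray, opposite to the bin.
- beaker: Bystander: glass beaker, 68 mm across, 85 mm high; origin at the centre of its underside.
- flask: Bystander: conical glass flask, 84 mm across the foot, 118 mm high; origin at the centre of its underside.
- dropper: Bystander: small white dropper bottle, 44 mm across, 85 mm high; origin at the centre of its underside.
Mind the look-alikes: they are no part of the job. What is shaped like the part that bears lump2_mid but green is not meant.

How it is judged:
By the outcome, as a careful person would: the job done as asked, in the order asked, and still so for the second after the job is handed in, with the robot touching nothing.
Of lump0, lump1, lump2, lump3, lump4, lump5 only 5 to 6 are there at a start; the rules pass over those that are not, and their reading is None.
Of strip0, strip1, strip2, strip3 only 3 to 4 are there at a start; the rules pass over those that are not, and their reading is None.
At some moment in a run one of lump0, lump1, lump2, lump3, lump4, lump5, strip0, strip1, strip2, strip3 may be knocked a few centimetres aside while the robot is not near it.
It also fails if it takes over 200 s, if anything falls off the work surface, if the arm or the gripper's body presses on something with over 40 N, if the wrist force passes 120 N, or if a joint passes its speed limit or range.

### The arm

A 6-joint arm with a two-finger parallel gripper is mounted at the origin on the work surface. World frame = base frame: x ahead of the robot, y to its left, z up, the work surface at z = 0. Lengths are in m, angles in rad, forces in N, time in s.
With the tool pointing down it reaches from about 0.35 to 0.725 m from the base axis. Payload 6 kg.
Tool frame: the origin (TCP) lies on the mounting face of the last link; the fingertips stand 173 mm ahead of it and the grasp point (between the pads) lies 155 mm ahead of it; z points along the fingers, y is the direction in which the jaws open and shut (so a half turn about z gives the same grasp; the last joint's range is limited). The gripper opens to 85 mm and grips with 20 to 120 N. Pads are 22 mm wide; open, the fingers measure 114 mm over their backs; the gripper's body (76 mm by 85 mm) begins 54 mm behind the grasp point. The pads swing forward as they close: fully open they stand 13 mm farther back than shut.
Start: joints at [1.631, 0.04, 0.085, 0, -1.615, -0.334], TCP at [0.162, 0.578, 0.405] pointing down, gripper open.
Joint ranges: [-2.56, 2.56], [-1.29, 2.01], [-1.08, 1.49], [-3.29, 1.98], [-2.81, -0.18], [-2.99, 2.99]. Speed limits (rad/s): [2.57, 2.57, 3.01, 3.14, 3.14, 3.14].

### API

Orientations are given as a unit quaternion [x, y, z, w].
In Python, from workcell import arm gives the robot as it stands. The module is installed in compiled form; this text tells all that it offers.
- The arm moves only by the shell command python3 -m jog 'ROWS' [FORCE]. ROWS is JSON, a list of rows, each a list of 7 numbers: the turn, a rotation vector about the tool's x, y, z in degrees, then the shift along the tool's x, y, z in mm, then the opening, from -1 (shut) to 1 (fully open), so that 0 is half open. A call has 1 to 8 rows; each row is the pose to reach, as a shift and turn from the pose commanded when the call began, along the tool's axes at that moment; what a row does not reach only later rows make up. A row lasts 1/8 s, in which the tool goes at most 62.5 mm and 10.7 degrees, less where a joint would pass 70% of its speed; a pose out of reach is approached as far as the arm can. A call with a gripper value outside its range is refused whole. The fingers move at their own pace and stop on an object; FORCE is the grip in N (left out, the last holds). Time passes only in rows, so rows that repeat a pose let the fingers close. It gives the time, the measured TCP pose, the force and the opening at its end, in the units of the state.
- arm.get_state(): the state, without advancing time (a new reading comes with each control period).
- arm.camera(name): name is "scene" or "top" or "wrist"; returns (picture, depth): 420x560x3 uint8, red, green, blue; 420x560 float32, m along the optical axis (not along the pixel's ray), 0 where there is no reading.
- arm.camera_model(name): a dict with "fx", "fy", "cx", "cy" (pixels), "D" ([k1, k2, p1, p2, k3] as OpenCV has them; the pictures are not rectified), "world_from_camera" (4x4, takes a point from camera to world coordinates). Camera axes: x right, y up, looking along -z (the intrinsics and any distortion apply to the point x, -y, -z); pixel columns grow to the right and rows downward; lengths in m; the calibration is good to about 2 mm. A picture is of the moment at which its call begins: read the wrist's pose just before it. camera_model takes no time and is no camera call; for the wrist camera it gives the pose at the moment of the call.
- arm.finish_job(): hands the job in, once; it reports no verdict.
The state is a dict: "time_s": time; "joint_positions": joint angles; "dq": joint speeds; "joint_efforts": joint torques, N m; "position": TCP position; "ee_rot": TCP orientation; "force": force on the tool from outside, world axes, zero at the start; "ft_torque": the same for the moment, N m; "gripper_width": finger opening in m.
Only numpy, scipy, OpenCV 4.12 (cv2) and the standard library are available. Lean on these libraries where they do the work, as an engineer would, in place of code of your own. Each camera call takes 0.05 s, during which the arm holds its last target. There are 200 camera calls.

## Working session

There is one attempt and no reset: what is moved stays moved. The work goes in short steps, Python scripts to look and compute and a shell command to move; the robot and the scene stay as the last step left them, time stands still between calls to the robot, and variables do not carry over. Pictures are saved under pics/ and viewed, about 12 in all and at most 16, crops included, and the job is handed in when it is done.

```bash
mkdir -p pics; ls
cat > h.py <<'E'
import numpy as np, cv2, json
from workcell import arm
from scipy.spatial.transform import Rotation as R
def shot(name):
    m=arm.camera_model(name); im,d=arm.camera(name); return m,im,d
def cloud(m,d):
    # world point per pixel from depth
    h,w=d.shape; K=np.array([[m['fx'],0,m['cx']],[0,m['fy'],m['cy']],[0,0,1]])
    u,v=np.meshgrid(np.arange(w),np.arange(h))
    p=cv2.undistortPoints(np.stack([u,v],-1).reshape(-1,1,2).astype(np.float64),K,np.array(m['D'],float)).reshape(h,w,2)
    P=np.stack([p[...,0]*d,-p[...,1]*d,-d,np.ones_like(d)],-1)
    W=P@np.array(m['world_from_camera']).T
    W[d==0]=np.nan
    return W[...,:3]
def save(im,name): cv2.imwrite('pics/'+name,cv2.cvtColor(im,cv2.COLOR_RGB2BGR))
def tool():
    s=arm.get_state(); return np.array(s['position']),R.from_quat(s['ee_rot']),s
E
python3 - <<'E'
from h import *
p,r,s=tool(); print(s['time_s'],p,r.as_matrix().round(3),s['force'],s['gripper_width'])
for n in('top','scene'):
    m,im,d=shot(n); save(im,n+'0.png'); np.savez('/tmp/'+n,im=im,d=d,W=cloud(m,d)); print(n,np.array(m['world_from_camera']).round(3).tolist(),m['fx'],m['D'])
E
```

```text
pics
0.0 [0.1621513  0.57766107 0.40368071] [[ 0.963 -0.27  -0.   ]
 [-0.27  -0.963 -0.002]
 [ 0.     0.002 -1.   ]] [ 0.0530829  -0.0265879  -0.16490669] 0.08544828525963329
top [[-0.016, 0.99, -0.143, 0.378], [-1.0, -0.013, 0.021, 0.015], [0.019, 0.143, 0.989, 1.312], [0.0, 0.0, 0.0, 1.0]] 495.13032423295124 [-0.10507768  0.          0.          0.          0.        ]
scene [[-0.714, -0.613, 0.337, 0.869], [0.7, -0.621, 0.353, 0.282], [-0.007, 0.488, 0.873, 0.811], [0.0, 0.0, 0.0, 1.0]] 402.25877645128486 [0.01192753 0.         0.         0.         0.        ]
```

View pics/top0.png

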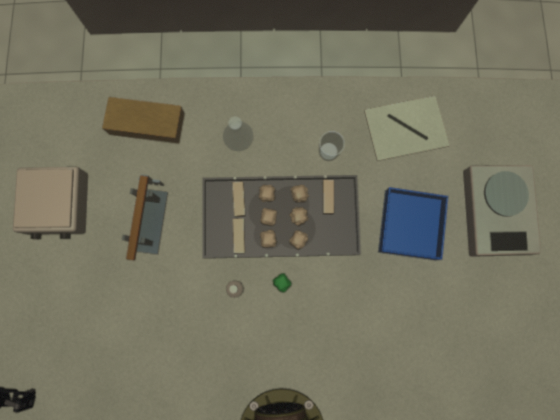

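View pics/scene0.png

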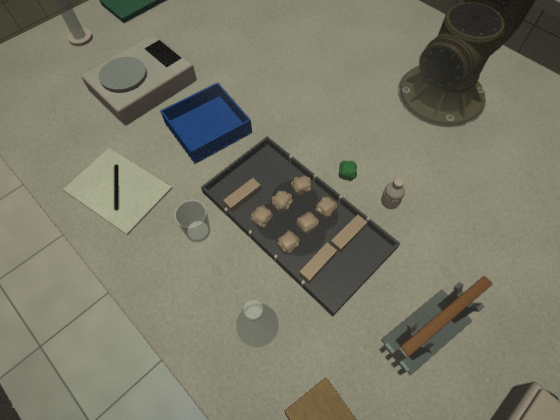

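The top view shows three strips, at (238,197), (238,235) and (328,196). Six lumps sit near (267–300, 193–239), the bin is at (413,223), and the rake on its rest is at (140,218) with its head toward the far end (150,183). The dropper is at (234,289), the flask at (237,133), the beaker at (331,146), and the green look-alike at (282,283). The scene view agrees.

```bash
cat >> h.py <<'E'
def plane(m,uv,z):
    K=np.array([[m['fx'],0,m['cx']],[0,m['fy'],m['cy']],[0,0,1]])
    p=cv2.undistortPoints(np.array(uv,float).reshape(-1,1,2),K,np.array(m['D'],float)).reshape(-1,2)
    T=np.array(m['world_from_camera']); d=np.c_[p[:,0],-p[:,1],-np.ones(len(p))]@T[:3,:3].T; o=T[:3,3]
    return o+d*((z-o[2])/d[:,2])[:,None]
def stones(m,im,d,zmin=.012,hi=.06):
    W=cloud(m,d); hsv=cv2.cvtColor(im,cv2.COLOR_RGB2HSV)
    T=TRAY
    loc=(W[...,:2]-T[0])@T[1]
    mask=(np.abs(loc[...,0])<.098)&(np.abs(loc[...,1])<.199)&(W[...,2]>zmin)&(W[...,2]<hi)&(hsv[...,2]>75)&(hsv[...,0]<25)&(hsv[...,1]>40)
    mask=cv2.morphologyEx(mask.astype(np.uint8),cv2.MORPH_OPEN,np.ones((2,2)))
    n,l,st,c=cv2.connectedComponentsWithStats(mask)
    out=[]
    for i in range(1,n):
        if st[i,4]<40: continue
        q=W[l==i]; rc=cv2.minAreaRect((q[:,:2]*1000).astype(np.float32))
        out.append((c[i].round(0),np.round(rc[0],0),np.round(rc[1],0),round(rc[2]),round(float(np.nanmax(q[:,2]))*1000),int(st[i,4]),((np.array(rc[0])/1000-T[0])@T[1]*1000).round(0)))
    return out,mask
TRAY=(np.array([.5,0.]),np.eye(2))
E
python3 - <<'E'
from h import *
m=arm.camera_model('top'); z=np.load('/tmp/top.npz'); im,d,W=z['im'],z['d'],z['W']
hsv=cv2.cvtColor(im,cv2.COLOR_RGB2HSV)
print('tray outer corners',plane(m,[(203,178),(356,177),(359,256),(206,258)],.026).round(3).tolist())
for uv in [(238,197),(267,193),(250,215),(413,223),(140,218),(150,183),(282,283),(234,289)]:
    print(uv,hsv[uv[1],uv[0]],W[uv[1],uv[0]].round(3))
b=cv2.inRange(hsv,(105,120,30),(125,255,255)); ys,xs=np.where(b>0)
zz=W[ys,xs]; top=zz[zz[:,2]>.04]; print('bin rim',cv2.minAreaRect((top[:,:2]*1000).astype(np.float32)),np.median(zz[:,2]))
# rake handle
k=(W[...,2]>.1)&(W[...,2]<.135)&(hsv[...,0]<20)&(hsv[...,1]>110); k[:,:100]=0;k[:,200:]=0;k[:165]=0;k[280:]=0
q=W[k]; print('handle',cv2.minAreaRect((q[:,:2]*1000).astype(np.float32)),np.median(q[:,2]),k.sum())
# tray wall/bed: dark
e=cv2.inRange(hsv,(0,0,0),(180,110,75)); e[:170]=0;e[265:]=0;e[:,:195]=0;e[:,365:]=0
cs=max(cv2.findContours(e,0,1)[0],key=cv2.contourArea); r=cv2.minAreaRect(plane(m,cs.reshape(-1,2),.015)[:,:2].astype(np.float32)*1000); print('tray',r)
print(np.nanmedian(W[225:232,340:350,2]))
for n in('top','scene'):
    z=np.load(f'/tmp/{n}.npz'); mm=arm.camera_model(n)
    o,_=stones(mm,z['im'],z['d'])
    print(n); [print(*x) for x in o]
E
```

```text
tray outer corners [[0.657, 0.199, 0.026], [0.655, -0.208, 0.026], [0.444, -0.208, 0.026], [0.445, 0.189, 0.026]]
(238, 197) [ 22  73 153] [0.604 0.106 0.027]
(267, 193) [ 19  80 149] [0.612 0.029 0.035]
(250, 215) [19 33 84] [0.559 0.076 0.004]
(413, 223) [108 150 122] [ 0.532 -0.363  0.001]
(140, 218) [ 15 137  80] [0.54  0.339 0.117]
(150, 183) [22 44 64] [0.643 0.338 0.035]
(282, 283) [ 60 123 112] [ 0.378 -0.006  0.031]
(234, 289) [ 36  40 158] [0.365 0.112 0.087]
bin rim ((526.0648803710938, -353.0915832519531), (159.41143798828125, 167.92967224121094), 81.2867431640625) nan
handle ((542.3373413085938, 347.87109375), (20.315128326416016, 206.02581787109375), 81.48194885253906) 0.11724245806195999 655
tray ((594.0719604492188, 163.9755096435547), (126.07457733154297, 252.31588745117188), 51.30718994140625)
0.0038142395738596235
top
[300. 200.] [593. -59.] [ 7. 36.] 1 41 42 [ 93. -59.]
[329. 207.] [ 579. -135.] [30. 42.] 89 36 172 [  79. -135.]
[240. 209.] [575.  99.] [41. 26.] 6 37 176 [75. 99.]
[270. 218.] [549.  23.] [39. 40.] 78 44 235 [49. 23.]
[300. 216.] [553. -57.] [44. 50.] 27 45 254 [ 53. -57.]
[240. 236.] [501. 103.] [85. 27.] 1 38 354 [  1. 103.]
[269. 240.] [497.  26.] [35. 42.] 39 45 245 [-3. 26.]
[300. 240.] [nan nan] [0. 0.] 0 44 253 [nan nan]
scene
[302. 185.] [489. -48.] [38. 53.] 65 40 281 [-11. -48.]
[251. 186.] [ 575. -131.] [25. 47.] 90 31 175 [  75. -131.]
[283. 201.] [550. -48.] [39. 46.] 62 40 300 [ 50. -48.]
[327. 207.] [489.  30.] [56. 35.] 9 40 297 [-11.  30.]
[308. 223.] [547.  30.] [33. 50.] 75 40 301 [47. 30.]
[350. 232.] [501. 105.] [98. 25.] 2 31 515 [  1. 105.]
[327. 253.] [575. 104.] [49. 23.] 7 30 242 [ 75. 104.]
```

```bash
python3 -m jog '[[0,0,-10,126,89,0,0.3],[0,0,-15.6,252,178,0,0.3],[0,0,-15.6,252,178,0,0.3],[0,0,-15.6,252,178,0,0.3],[0,0,-15.6,252,178,0,0.3],[0,0,-15.6,252,178,0,0.3],[0,0,-15.6,252,178,0,0.3]]'
python3 -m jog '[[0,0,0,164,144,0,0.3],[0,0,0,164,144,0,0.3],[0,0,0,164,144,0,0.3],[0,0,0,164,144,0,0.3],[0,0,0,164,144,0,0.3],[0,0,0,164,144,0,0.3],[0,0,0,164,144,0,0.3],[0,0,0,164,144,0,0.3]]'
python3 - <<'E'
from h import *
p,r,s=tool(); print(s['time_s'],p,r.as_matrix().round(3),s['gripper_width'])
m,im,d=shot('wrist'); save(im,'w1.png'); np.savez('/tmp/wrist',im=im,d=d,T=m['world_from_camera']); print(np.array(m['world_from_camera']).round(3))
o,k=stones(m,im,d); [print(*x) for x in o]
z=np.load('/tmp/top.npz'); c=z['im'][165:270,195:370]; save(cv2.resize(c,None,fx=4,fy=4,interpolation=cv2.INTER_CUBIC),'topcrop.png')
E
```

```text
time_s: 0.98
position: [0.3567, 0.3381, 0.4044]
ee_rot: [1.0, -0.001, -0.0, 0.0]
force: [0.7, 0.0, -0.4]
gripper_width: 0.0553
time_s: 1.98
position: [0.5199, 0.1947, 0.4049]
ee_rot: [1.0, 0.0, 0.0, -0.0]
force: [0.1, -0.3, 0.8]
gripper_width: 0.0556
1.975 [0.51991669 0.19471779 0.40492052] [[ 1.  0.  0.]
 [ 0. -1.  0.]
 [ 0. -0. -1.]] 0.0556475051916229
[[ 0.     0.963  0.271  0.587]
 [-1.     0.     0.     0.194]
 [-0.    -0.271  0.963  0.375]
 [ 0.     0.     0.     1.   ]]
[365. 135.] [575.  98.] [46. 36.] 4 31 1117 [75. 98.]
[433. 119.] [594.  20.] [ 6. 47.] 1 37 167 [94. 20.]
[506. 121.] [593. -68.] [ 7. 59.] 0 38 246 [ 93. -68.]
[552. 139.] [nan nan] [0. 0.] 0 31 462 [nan nan]
[431. 158.] [548.  18.] [54. 46.] 72 41 1462 [48. 18.]
[497. 158.] [nan nan] [0. 0.] 0 41 1582 [nan nan]
[360. 199.] [500.  98.] [96. 32.] 5 31 1984 [ 0. 98.]
[423. 207.] [489.  18.] [65. 36.] 35 41 1285 [-11.  18.]
[487. 210.] [485. -64.] [66. 38.] 57 40 1402 [-15. -64.]
```

View pics/w1.png

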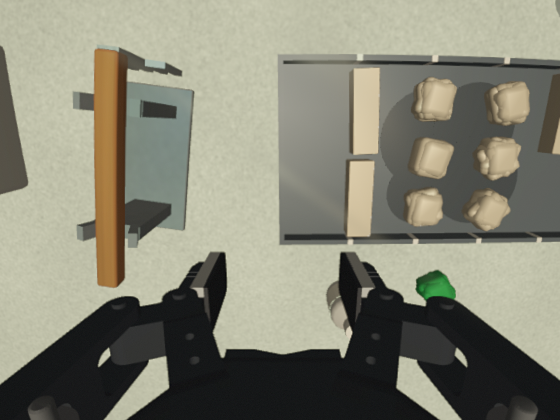

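View pics/topcrop.png

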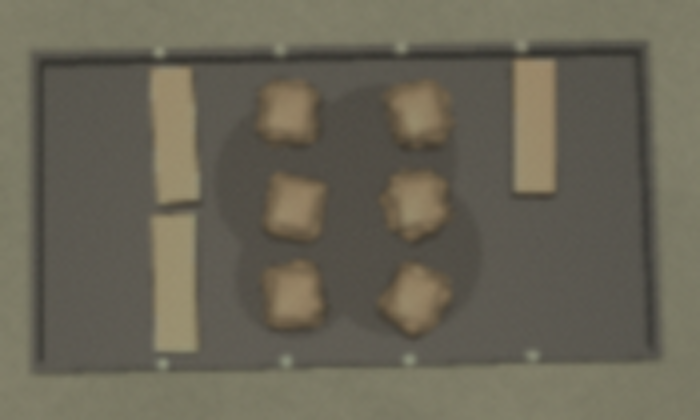

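The wrist view shows strips at (365,112) and (360,199), six lumps at columns 410–530, and the rake handle at columns 95–127. The 4x crop gives the rim marks: far row (159,53)…(522,47), near row (163,364)…(532,356).

```bash
python3 - <<'E'
from h import *
m=arm.camera_model('top')
c=np.array([(159,53),(280,51),(401,48),(522,47),(163,364),(286,361),(409,360),(532,356)],float)
P=plane(m,np.c_[195+(c[:,0]+.5)/4-.5,165+(c[:,1]+.5)/4-.5],.026)[:,:2]; print(P.round(4).tolist())
ctr=P.mean(0); v=(P[0]+P[4]-P[3]-P[7]); ang=np.arctan2(v[1],v[0]); print(ctr,np.degrees(ang)-90, np.linalg.norm(P[0]-P[3]))
a=ang-np.pi/2; M=np.array([[np.cos(a),-np.sin(a)],[np.sin(a),np.cos(a)]])
# refine with wrist view: marks (360,57),(435,58),(506,61)  near (350,241),(414,241)
z=np.load('/tmp/wrist.npz'); mw=arm.camera_model('wrist')
Q=plane(mw,[(360,57),(435,58),(506,61),(350,241),(414,241),(478,241)],.026)[:,:2]; print('wrist marks',Q.round(4).tolist())
s=open('h.py').read().replace("q=W[l==i]; rc","q=W[l==i]; q=q[np.isfinite(q[:,0])]; rc")
s=s.replace("TRAY=(np.array([.5,0.]),np.eye(2))",f"TRAY=(np.array([{ctr[0]:.4f},{ctr[1]:.4f}]),np.array({M.round(5).tolist()}))"); open('h.py','w').write(s)
E
python3 - <<'E'
from h import *
for n in('top','wrist'):
    z=np.load(f'/tmp/{n}.npz'); m=arm.camera_model(n)
    o,k=stones(m,z['im'],z['d'],.02); print(n); [print(*x) for x in o]
def strip(m,c,z):
    P=plane(m,c,z)[:,:2]; r=cv2.minAreaRect((P*1000).astype(np.float32)); return r
m=arm.camera_model('wrist')
for c in ([(352,70),(378,68),(378,153),(355,154)],[(347,161),(373,160),(371,236),(347,236)]): print(strip(m,c,.028))
q=plane(m,[(95,50),(124,50),(98,285),(126,285),],.117)[:,:2]; print(q.round(4).tolist())
E
```

```text
[[0.6559, 0.1155], [0.6562, 0.0353], [0.6573, -0.0449], [0.6571, -0.1255], [0.4503, 0.1133], [0.4512, 0.0336], [0.4507, -0.0461], [0.452, -0.1262]]
[ 0.55383054 -0.00561951] 0.33575618703591203 0.24093893867918093
wrist marks [[0.6564, 0.1121], [0.657, 0.0321], [0.6566, -0.0471], [0.4514, 0.1113], [0.4512, 0.0326], [0.4507, -0.0487]]
top
[329. 197.] [ 603. -135.] [31. 91.] 89 36 357 [  49. -130.]
[239. 199.] [599. 102.] [88. 27.] 3 37 365 [ 46. 108.]
[268. 194.] [613.  28.] [40. 42.] 90 44 235 [59. 33.]
[301. 194.] [610. -60.] [40. 46.] 9 45 244 [ 56. -55.]
[270. 218.] [549.  23.] [39. 40.] 78 44 235 [-5. 29.]
[300. 216.] [553. -57.] [44. 50.] 27 45 253 [ -1. -51.]
[240. 236.] [501. 103.] [85. 27.] 3 38 351 [-52. 108.]
[269. 240.] [491.  25.] [41. 41.] 7 45 244 [-62.  31.]
[300. 240.] [489. -56.] [41. 48.] 57 44 248 [-65. -50.]
wrist
[366. 112.] [600.  99.] [95. 37.] 3 31 2321 [ 47. 104.]
[435. 100.] [613.  22.] [57. 44.] 86 41 1552 [60. 27.]
[510. 104.] [613. -68.] [46. 68.] 1 41 1566 [ 59. -63.]
[556. 135.] [ 582. -124.] [70. 28.] 26 31 346 [  28. -119.]
[431. 159.] [548.  17.] [57. 45.] 80 41 1392 [-6. 23.]
[499. 158.] [549. -65.] [52. 70.] 1 41 1479 [ -5. -60.]
[360. 198.] [501.  99.] [95. 36.] 1 31 1832 [-52. 105.]
[424. 208.] [490.  19.] [55. 56.] 5 41 1206 [-64.  24.]
[488. 211.] [485. -63.] [69. 49.] 64 40 1268 [-69. -57.]
((600.28857421875, 103.3959732055664), (88.74828338623047, 27.428081512451172), 4.193016052246094)
((503.2780456542969, 103.80595397949219), (91.05410766601562, 29.302236557006836), 2.981667995452881)
[[0.6456, 0.3397], [0.6448, 0.3163], [0.4415, 0.3692], [0.442, 0.3415]]
```

```bash
python3 -m jog '[[0,0,-3,80,91,150,0.2],[0,0,-3,80,91,150,0.2],[0,0,-3,80,91,150,0.2],[0,0,-3,80,91,150,0.2],[0,0,-3,80,91,190,0.2],[0,0,-3,80,91,223,0.2],[0,0,-3,80,91,223,0.2],[0,0,-3,80,91,223,-1]]' 60
python3 -m jog '[[0,0,0,0,0,0,-1],[0,0,0,0,0,0,-1],[0,0,0,0,0,0,-1],[0,0,0,0,0,-60,-1],[0,0,0,0,0,-115,-1],[0,0,0,0,0,-115,-1]]' 60
```

```text
time_s: 3.02
position: [0.601, 0.1035, 0.1844]
ee_rot: [1.0, 0.026, 0.002, -0.0]
force: [0.3, -1.2, 1.3]
gripper_width: 0.0341
time_s: 3.78
position: [0.6013, 0.1029, 0.3041]
ee_rot: [1.0, 0.026, 0.006, -0.002]
force: [0.1, 0.5, -1.5]
gripper_width: 0.0265
```

```bash
python3 -m jog '[[0,0,6,-50,238,0,-1],[0,0,11.7,-100,476,0,-1],[0,0,11.7,-100,476,0,-1],[0,0,11.7,-100,476,0,-1],[0,0,11.7,-100,476,0,-1],[0,0,11.7,-100,476,0,-1],[0,0,11.7,-100,476,0,-1],[0,0,11.7,-100,476,0,-1]]'
python3 -m jog '[[0,0,0,0,0,0,-1],[0,0,0,0,0,50,-1],[0,0,0,0,0,96,-1],[0,0,0,0,0,96,0.2],[0,0,0,0,0,96,0.2],[0,0,0,0,0,40,0.2],[0,0,0,0,0,0,0.2]]'
```

```text
time_s: 4.78
position: [0.5237, -0.3799, 0.2963]
ee_rot: [0.997, -0.077, -0.0, -0.0]
force: [-0.3, 0.8, -1.1]
gripper_width: 0.0269
time_s: 5.65
position: [0.5251, -0.3779, 0.3032]
ee_rot: [0.997, -0.076, 0.003, 0.002]
force: [0.7, -0.0, 0.1]
gripper_width: 0.0511
```

```bash
python3 -m jog '[[0,0,-6,-48,-236,0,0.2],[0,0,-11.7,-96,-472,0,0.2],[0,0,-11.7,-96,-472,0,0.2],[0,0,-11.7,-96,-472,0,0.2],[0,0,-11.7,-96,-472,0,0.2],[0,0,-11.7,-96,-472,0,0.2],[0,0,-11.7,-96,-472,0,0.2],[0,0,-11.7,-96,-472,0,0.2]]'
python3 - <<'E'
from h import *
m,im,d=shot('scene'); o,_=stones(m,im,d,.02); [print(*x) for x in o]
E
```

```text
time_s: 6.65
position: [0.5016, 0.106, 0.3008]
ee_rot: [1.0, 0.026, 0.003, -0.001]
force: [1.5, -0.0, 0.4]
gripper_width: 0.0512
[302. 185.] [488. -48.] [38. 55.] 67 39 293 [-66. -42.]
[242. 193.] [ 600. -131.] [26. 99.] 89 30 444 [  46. -126.]
[283. 201.] [551. -48.] [40. 54.] 67 41 323 [ -3. -43.]
[327. 207.] [493.  30.] [51. 35.] 5 40 306 [-61.  35.]
[262. 217.] [610. -57.] [53. 39.] 11 41 332 [ 56. -51.]
[308. 223.] [549.  29.] [34. 53.] 79 40 321 [-5. 35.]
[350. 232.] [502. 106.] [96. 25.] 1 31 514 [-51. 111.]
[289. 242.] [612.  33.] [35. 53.] 87 40 347 [59. 38.]
```

```bash
python3 -m jog '[[0,0,0,1,2,60,0.2],[0,0,0,1,2,105,0.2],[0,0,0,1,2,117,0.2],[0,0,0,1,2,117,-1],[0,0,0,1,2,117,-1],[0,0,0,1,2,117,-1],[0,0,0,1,2,60,-1],[0,0,0,1,2,0,-1]]' 60
python3 -m jog '[[0,0,6,0,215,0,-1],[0,0,11.7,0,432,0,-1],[0,0,11.7,0,432,0,-1],[0,0,11.7,0,432,0,-1],[0,0,11.7,0,432,0,-1],[0,0,11.7,0,432,0,-1],[0,0,11.7,0,432,0,-1],[0,0,11.7,0,432,0,-1]]'
```

```text
time_s: 7.7
position: [0.5027, 0.1012, 0.2986]
ee_rot: [1.0, 0.025, -0.0, 0.0]
force: [0.9, 1.0, -0.4]
gripper_width: 0.0267
time_s: 8.7
position: [0.5242, -0.3335, 0.2965]
ee_rot: [0.997, -0.079, -0.0, 0.0]
force: [0.1, 0.4, -2.7]
gripper_width: 0.0266
```

```bash
python3 -m jog '[[0,0,0,0,-6,50,-1],[0,0,0,0,-6,92,-1],[0,0,0,0,-6,92,-1],[0,0,0,0,-6,92,0.2],[0,0,0,0,-6,92,0.2],[0,0,0,0,-6,40,0.2],[0,0,0,0,-6,0,0.2]]'
python3 -m jog '[[0,0,-8,48,-203,0,0.2],[0,0,-8,48,-203,0,0.2],[0,0,-8,48,-203,0,0.2],[0,0,-8,48,-203,0,0.2],[0,0,-8,48,-203,0,0.2]]'
python3 - <<'E'
from h import *
m,im,d=shot('wrist'); save(im,'w2.png'); o,_=stones(m,im,d,.02); [print(*x) for x in o]
E
```

```text
time_s: 9.57
position: [0.526, -0.3242, 0.3011]
ee_rot: [0.997, -0.077, 0.002, 0.001]
force: [-0.1, -0.2, 1.6]
gripper_width: 0.0512
time_s: 10.2
position: [0.6048, -0.1296, 0.2983]
ee_rot: [1.0, -0.006, 0.001, 0.0]
force: [0.4, -0.5, -0.9]
gripper_width: 0.0512
[287. 209.] [ 598. -136.] [ 30. 102.] 89 30 3664 [  44. -130.]
[194. 202.] [609. -59.] [47. 57.] 87 41 2656 [ 54. -54.]
[ 91. 201.] [606.  30.] [45. 66.] 60 41 2647 [52. 35.]
[189. 261.] [579. -67.] [ 27. 100.] 42 170 1275 [ 25. -62.]
[107. 271.] [540.  28.] [42. 73.] 65 40 2278 [-13.  34.]
[ 98. 311.] [563. -16.] [  3. 158.] 43 187 55 [  9. -11.]
[223. 329.] [483. -73.] [ 5. 38.] 76 35 102 [-72. -67.]
```

View pics/w2.png

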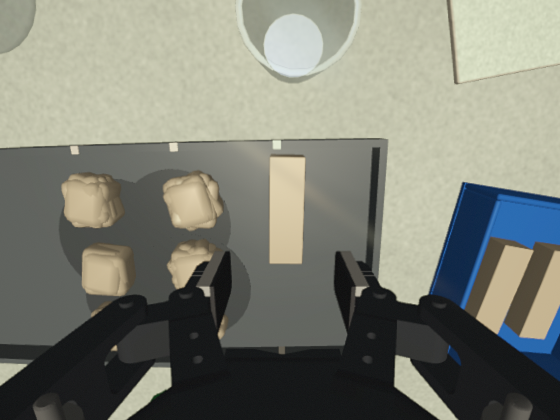

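Strip C is at (287,210), lined up between the fingers. Two strips lie in the bin at (500,290) and (545,290), and the six lumps have not moved.

```bash
python3 -m jog '[[0,0,0,-3,5,60,0.2],[0,0,0,-3,5,105,0.2],[0,0,0,-3,5,116,0.2],[0,0,0,-3,5,116,-1],[0,0,0,-3,5,116,-1],[0,0,0,-3,5,116,-1],[0,0,0,-3,5,60,-1],[0,0,0,-3,5,0,-1]]' 60
python3 -m jog '[[0,0,4,-75,225,0,-1],[0,0,8,-75,219,0,-1],[0,0,8,-75,219,0,-1],[0,0,8,-75,219,0,-1],[0,0,8,-75,219,0,-1],[0,0,8,-75,219,0,-1]]'
python3 -m jog '[[0,0,0,0,0,50,-1],[0,0,0,0,0,78,-1],[0,0,0,0,0,78,-1],[0,0,0,0,0,78,0.2],[0,0,0,0,0,78,0.2],[0,0,0,0,0,40,0.2],[0,0,0,0,0,-50,0.2],[0,0,0,0,0,-100,0.2]]'
python3 - <<'E'
from h import *
m,im,d=shot('wrist'); save(im,'w3.png')
E
```

```text
time_s: 11.25
position: [0.6009, -0.1356, 0.298]
ee_rot: [1.0, -0.007, -0.001, 0.0]
force: [1.5, 0.5, -1.4]
gripper_width: 0.0265
time_s: 12.0
position: [0.5233, -0.3535, 0.2971]
ee_rot: [0.997, -0.077, 0.0, -0.0]
force: [-0.3, 0.1, -1.5]
gripper_width: 0.0262
time_s: 13.0
position: [0.5228, -0.3536, 0.3854]
ee_rot: [0.997, -0.077, 0.001, 0.001]
force: [1.0, -1.2, 1.0]
gripper_width: 0.0511
```

View pics/w3.png

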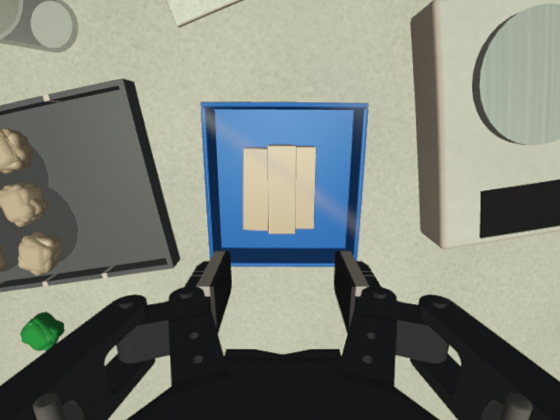

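All three strips are in the bin, with the third resting on the other two at (280,190). Next is the rake.

```bash
python3 -m jog '[[0,0,0,-63,-344,0,0.5],[0,0,0,-63,-344,0,0.5],[0,0,0,-63,-344,0,0.5],[0,0,0,-63,-344,0,0.5],[0,0,0,-63,-344,0,0.5],[0,0,0,-63,-344,0,0.5],[0,0,0,-63,-344,0,0.5]]'
python3 -m jog '[[0,0,0,-63,-344,0,0.5],[0,0,0,-63,-344,0,0.5],[0,0,0,-63,-344,0,0.5],[0,0,0,-63,-344,0,0.5],[0,0,0,-63,-344,0,0.5],[0,0,0,-63,-344,0,0.5],[0,0,0,-63,-344,0,0.5]]'
python3 - <<'E'
from h import *
m,im,d=shot('wrist'); save(im,'w4.png'); W=cloud(m,d); hsv=cv2.cvtColor(im,cv2.COLOR_RGB2HSV)
k=(W[...,2]>.112)&(W[...,2]<.124)&(hsv[...,0]<20)&(hsv[...,1]>110)
n,l,st,c=cv2.connectedComponentsWithStats(k.astype(np.uint8)); i=1+st[1:,4].argmax(); q=W[l==i]
print(cv2.minAreaRect((q[:,:2]*1000).astype(np.float32)),np.median(q[:,2]),st[i],tool()[0])
for x in (.5,.52,.54,.56,.58,.6,.62): y=q[abs(q[:,0]-x)<.004,1]; print(x,y.min().round(4),y.max().round(4)) if len(y) else 0
E
```

```text
time_s: 13.92
position: [0.5133, -0.0019, 0.3832]
ee_rot: [0.997, -0.075, 0.001, -0.001]
force: [-0.3, -1.0, 0.7]
gripper_width: 0.0644
time_s: 14.8
position: [0.5039, 0.3472, 0.3814]
ee_rot: [0.997, -0.076, -0.0, 0.0]
force: [-0.2, -0.4, 0.8]
gripper_width: 0.0641
((542.5384521484375, 346.65875244140625), (20.027320861816406, 207.6504364013672), 81.85575866699219) 0.11720591093222038 [ 257   13   30  274 6709] [0.50406851 0.34588722 0.3818789 ]
0.5 0.3427 0.3634
0.52 0.3404 0.3597
0.54 0.3375 0.3573
0.56 0.3345 0.3541
0.58 0.3315 0.3512
0.6 0.3285 0.3483
0.62 0.3256 0.3459
```

View pics/w4.png

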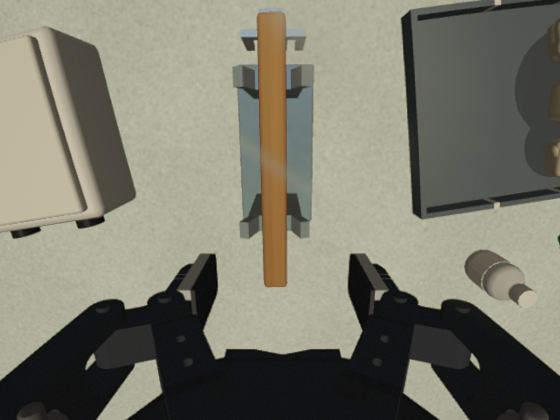

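```bash
python3 -m jog '[[0,0,-0.5,43,-6,50,0.5],[0,0,-0.5,43,-6,90,0.5],[0,0,-0.5,43,-6,120,0.5],[0,0,-0.5,43,-6,120,0.5],[0,0,-0.5,43,-6,120,-1],[0,0,-0.5,43,-6,120,-1],[0,0,-0.5,43,-6,120,-1],[0,0,-0.5,43,-6,120,-1]]' 110
python3 -m jog '[[0,0,0,0,0,0,-1],[0,0,0,0,0,-20,-1],[0,0,0,0,0,-50,-1],[0,0,0,0,0,-100,-1],[0,0,0,0,0,-130,-1],[0,0,0,0,0,-130,-1]]'
```

```text
time_s: 15.85
position: [0.5475, 0.3452, 0.2643]
ee_rot: [0.997, -0.072, 0.002, -0.001]
force: [-0.9, 0.4, 5.1]
gripper_width: 0.0184
time_s: 16.6
position: [0.5473, 0.3447, 0.3961]
ee_rot: [0.997, -0.072, 0.002, -0.002]
force: [-0.1, 0.4, -1.8]
gripper_width: 0.0179
```

Run:
```python
from h import *
m,im,d=shot('wrist'); save(im,'w5.png'); p,r,s=tool(); print(p,r.as_matrix().round(3).tolist(),s['joint_positions'],s['gripper_width'])
m,im,d=shot('top'); o,_=stones(m,im,d,.02); [print(*x) for x in o]
```

```text
[0.54710074 0.34488085 0.39316222] [[0.99, -0.144, 0.001], [-0.144, -0.99, 0.002], [0.001, -0.002, -1.0]] [ 8.71069042e-01  1.62478798e-01  1.95313651e-01 -3.72478287e-04
 -1.60142303e+00  5.55098017e-01] 0.018134488556433456
[268. 194.] [614.  27.] [41. 43.] 87 46 238 [60. 32.]
[301. 194.] [610. -60.] [40. 46.] 6 44 243 [ 56. -55.]
[270. 218.] [549.  23.] [39. 40.] 80 46 239 [-5. 29.]
[300. 217.] [550. -57.] [45. 48.] 6 45 254 [ -4. -51.]
[269. 240.] [491.  25.] [42. 41.] 7 44 250 [-62.  31.]
[300. 240.] [489. -56.] [41. 49.] 59 44 254 [-65. -50.]
```

View pics/w5.png

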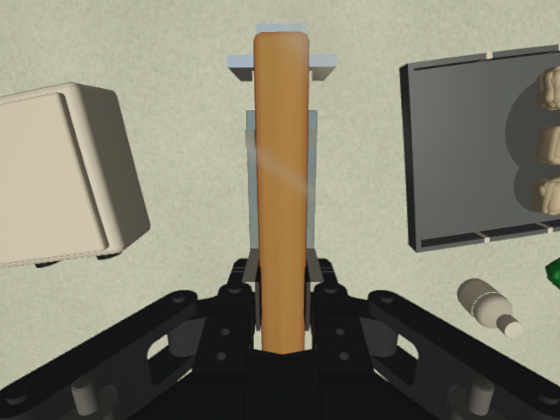

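The rake is held level, with its crossbar at (282,65). I'll swing the head to −y and move above the gap in the far lane.

```bash
python3 -m jog '[[0,0,10.5,0,0,-7,-1],[0,0,21,20,50,-7,-1],[0,0,31.5,40,100,-7,-1],[0,0,42,60,150,-7,-1],[0,0,52.5,80,200,-7,-1],[0,0,63,103,249,-7,-1],[0,0,73.5,103,249,-7,-1],[0,0,81.7,103,249,-7,-1]]'
python3 -m jog '[[0,0,0,0,0,0,-1],[0,0,0,0,0,0,-1]]'
python3 - <<'E'
from h import *
p,r,s=tool(); print(p,r.as_matrix().round(3).tolist(),s['gripper_width'])
m,im,d=shot('wrist'); save(im,'w6.png')
E
```

```text
time_s: 17.7
position: [0.6133, 0.0827, 0.3965]
ee_rot: [-0.705, 0.709, 0.001, -0.002]
force: [-0.7, 1.3, -2.2]
gripper_width: 0.0183
time_s: 17.95
position: [0.6132, 0.0839, 0.3977]
ee_rot: [0.708, -0.706, -0.0, 0.001]
force: [0.3, -0.4, -2.2]
gripper_width: 0.0184
[0.61320066 0.08387307 0.39773606] [[0.003, -1.0, -0.002], [-1.0, -0.003, -0.001], [0.001, 0.002, -1.0]] 0.018415907659372354
```

View pics/w6.png

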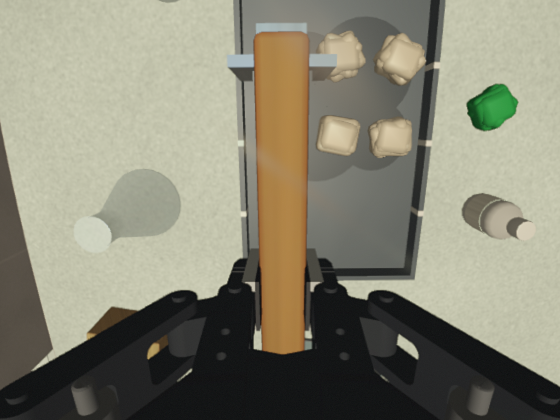

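```bash
python3 -m jog '[[0,0,0,0,0,50,-1],[0,0,0,0,0,95,-1],[0,0,0,0,0,120,-1],[0,0,0,0,0,136,-1],[0,0,0,0,0,136,-1],[0,0,0,-12,0,136,-1],[0,0,0,-25,0,136,-1],[0,0,0,-40,0,136,-1]]'
python3 -m jog '[[0,0,0,-15,0,0,-1],[0,0,0,-30,0,0,-1],[0,0,0,-45,0,0,-1],[0,0,0,-60,0,0,-1],[0,0,0,-75,0,0,-1],[0,0,0,-90,0,0,-1],[0,0,0,-100,0,0,-1],[0,0,0,-105,0,0,-1]]'
python3 -m jog '[[0,0,0,0,0,0,-1],[0,0,0,8,0,0,-1],[0,0,0,10,0,-40,-1],[0,0,0,10,0,-80,-1]]'
python3 - <<'E'
from h import *
for n in('top','scene'):
    m,im,d=shot(n); o,_=stones(m,im,d,.02); print(n); [print(*x) for x in o]
E
```

```text
time_s: 19.0
position: [0.6134, 0.1247, 0.2638]
ee_rot: [0.707, -0.707, 0.001, -0.001]
force: [0.2, -0.8, -1.8]
gripper_width: 0.0181
time_s: 20.0
position: [0.6145, 0.2113, 0.262]
ee_rot: [-0.703, 0.711, -0.01, -0.019]
force: [-0.5, -87.9, 5.8]
gripper_width: 0.0187
time_s: 20.5
position: [0.6136, 0.2173, 0.3421]
ee_rot: [-0.706, 0.708, 0.0, -0.001]
force: [0.8, 0.7, -1.1]
gripper_width: 0.018
top
[229. 197.] [601. 128.] [48. 34.] 35 159 174 [ 48. 134.]
[311. 199.] [598. -89.] [42. 46.] 6 44 263 [ 44. -84.]
[270. 218.] [549.  23.] [39. 40.] 81 43 240 [-4. 29.]
[300. 217.] [550. -57.] [46. 48.] 8 44 258 [ -4. -51.]
[269. 240.] [491.  25.] [43. 41.] 6 46 249 [-62.  31.]
[300. 240.] [488. -54.] [41. 47.] 63 44 255 [-66. -48.]
scene
[302. 185.] [488. -48.] [37. 55.] 68 41 295 [-66. -42.]
[283. 201.] [548. -50.] [59. 40.] 2 41 328 [ -6. -45.]
[257. 206.] [599. -82.] [40. 54.] 86 41 323 [ 44. -77.]
[327. 207.] [489.  29.] [56. 36.] 9 40 305 [-64.  35.]
[308. 223.] [549.  30.] [34. 53.] 76 40 325 [-5. 36.]
[324. 271.] [608. 128.] [50. 37.] 7 41 383 [ 55. 133.]
```

The wrist force read 88 N. The handle's tail must have run into the rest's far saddle. I'll check the grip and the lump.

Run:
```python
from h import *
m,im,d=shot('wrist'); save(im,'w7.png'); o,_=stones(m,im,d,.02); [print(*x) for x in o]
print(tool()[0])
W=cloud(m,d); c=W[40:90,225:340]; print(np.nanpercentile(c[...,2],[5,50,95]))
z=np.load('/tmp/top.npz'); W=z['W']; hs=cv2.cvtColor(z['im'],cv2.COLOR_RGB2HSV)
k=W[170:270,120:175]; q=k[(k[...,2]>.085)&(k[...,2]<.125)&(hs[170:270,120:175,1]<110)]; print('saddle pts',(q*1000).round(0).tolist()[:60:2])
```

```text
[367.   1.] [540.  45.] [22.  5.] 16 25 55 [-13.  51.]
[424.   1.] [487.  45.] [43.  6.] 11 29 128 [-67.  51.]
[314. 102.] [586. 129.] [ 7. 17.] 1 36 71 [ 33. 134.]
[0.61362576 0.21913848 0.34590096]
[0.00133424 0.21030443 0.21317666]
saddle pts [[650.0, 341.0, 114.0], [650.0, 335.0, 116.0], [648.0, 344.0, 111.0], [648.0, 338.0, 114.0], [647.0, 332.0, 118.0], [647.0, 328.0, 116.0], [648.0, 324.0, 111.0], [645.0, 333.0, 115.0], [645.0, 328.0, 114.0], [645.0, 323.0, 114.0], [643.0, 324.0, 109.0], [647.0, 324.0, 92.0], [644.0, 325.0, 96.0], [637.0, 344.0, 118.0], [643.0, 328.0, 86.0], [635.0, 345.0, 115.0], [633.0, 345.0, 114.0], [631.0, 325.0, 105.0], [629.0, 325.0, 104.0], [626.0, 327.0, 107.0], [623.0, 326.0, 109.0], [622.0, 328.0, 104.0], [618.0, 328.0, 111.0], [616.0, 369.0, 110.0], [615.0, 362.0, 116.0], [615.0, 328.0, 111.0], [612.0, 367.0, 116.0], [613.0, 362.0, 114.0], [613.0, 359.0, 110.0], [615.0, 356.0, 99.0]]
```

View pics/w7.png

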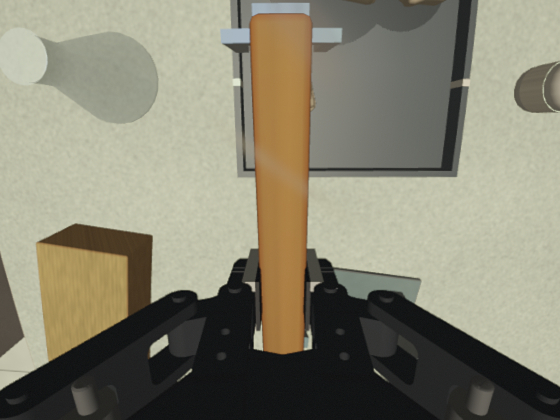

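```bash
cat >> h.py <<'E'
def rake():
    p,r,s=tool(); m,im,d=shot('wrist'); W=cloud(m,d); hsv=cv2.cvtColor(im,cv2.COLOR_RGB2HSV)
    k=(hsv[...,0]<20)&(hsv[...,1]>110)&np.isfinite(W[...,2]); k[:,:235]=0;k[:,330:]=0
    L=r.inv().apply(W[k]-p)*1000  # tool frame mm
    L=L[(abs(L[:,1])<7)&(L[:,2]>110)&(L[:,2]<170)]
    b=np.polyfit(L[:,0],L[:,2],1); yb=np.polyfit(L[:,0],L[:,1],1)
    print('handle top z=%.1f at x=0, pitch %.1f deg, xmax %.0f yaw %.1f'%(b[1],np.degrees(np.arctan(b[0])),np.percentile(L[:,0],99.5),np.degrees(np.arctan(yb[0]))),len(L))
    return im
E
python3 -c "
from h import *
rake()"
```

```text
handle top z=147.8 at x=0, pitch -7.3 deg, xmax 103 yaw -0.0 12832
```

```bash
python3 -m jog '[[0,-7.3,0,0,0,0,-1],[0,-7.3,0,50,65,0,-1],[0,-7.3,0,100,65,0,-1],[0,-7.3,0,152,65,0,-1],[0,-7.3,0,152,65,0,-1],[0,-7.3,0,152,65,0,-1]]'
python3 - <<'E'
from h import *
p,r,s=tool(); print(p,r.as_matrix().round(3).tolist())
im=rake()
m,im,d=shot('scene'); o,_=stones(m,im,d,.02); [print(*x) for x in o]
save(im,'s2.png')
E
```

```text
time_s: 21.45
position: [0.5482, 0.067, 0.3414]
ee_rot: [-0.706, 0.706, 0.046, 0.044]
force: [-0.2, 0.4, -1.6]
gripper_width: 0.0179
[0.54817151 0.06704765 0.34139853] [[-0.0, -1.0, -0.002], [-0.992, 0.0, 0.127], [-0.127, 0.002, -0.992]]
handle top z=147.6 at x=0, pitch -7.3 deg, xmax 103 yaw -0.0 12833
[306. 190.] [552.  12.] [157.  18.] 39 265 41 [-2. 17.]
[282. 202.] [558. -51.] [60. 44.] 23 125 270 [  4. -45.]
[257. 206.] [600. -81.] [38. 54.] 82 40 320 [ 45. -75.]
[323. 211.] [508.  33.] [17. 35.] 30 39 123 [-45.  39.]
[308. 223.] [549.  29.] [35. 52.] 78 41 324 [-5. 35.]
[324. 271.] [608. 128.] [50. 36.] 7 40 381 [ 55. 133.]
```

View pics/s2.png

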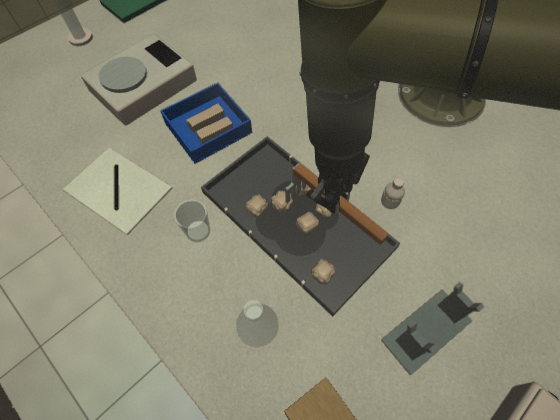

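The rake is level over the middle lane. The scene view shows lump 1 at (323,271) in the end section.

```bash
python3 -m jog '[[0,0,0,6,0,45,-1],[0,0,0,9,0,70,-1],[0,0,0,10,0,78,-1],[0,0,0,10,0,78,-1],[0,0,0,0,0,79.3,-1],[0,0,0,-12,0,80.8,-1],[0,0,0,-26,0,82.6,-1],[0,0,0,-40,0,84.4,-1]]'
python3 -m jog '[[0,0,0,-6,0,0.7,-1],[0,0,0,-13,0,1.7,-1],[0,0,0,-13,0,1.7,-1],[0,0,0,0,0,0,-1],[0,0,0,-5,0,-40,-1],[0,0,0,-10,0,-80,-1]]'
python3 - <<'E'
from h import *
print(tool()[0]); rake()
for n in('top','scene'):
    m,im,d=shot(n); o,_=stones(m,im,d,.02); print(n); [print(*x) for x in o]
E
```

```text
time_s: 22.55
position: [0.5483, 0.118, 0.2644]
ee_rot: [0.706, -0.705, -0.045, -0.045]
force: [0.6, -1.7, -0.8]
gripper_width: 0.0179
time_s: 23.3
position: [0.5482, 0.1156, 0.3454]
ee_rot: [-0.705, 0.706, 0.045, 0.045]
force: [1.2, 1.0, -1.4]
gripper_width: 0.018
[0.54816284 0.11558057 0.34538899]
handle top z=147.6 at x=0, pitch -7.3 deg, xmax 103 yaw -0.0 12860
top
[312. 198.] [598. -89.] [42. 47.] 8 45 258 [ 44. -84.]
[300. 217.] [550. -57.] [46. 48.] 8 44 262 [ -4. -51.]
[253. 221.] [541.  66.] [34. 39.] 1 44 209 [-12.  72.]
[269. 240.] [491.  25.] [42. 41.] 6 45 250 [-62.  31.]
[300. 240.] [489. -55.] [41. 48.] 59 45 253 [-65. -49.]
scene
[302. 185.] [522. -28.] [133.  43.] 39 200 280 [-32. -22.]
[283. 201.] [548. -50.] [59. 41.] 0 40 330 [ -6. -45.]
[257. 206.] [599. -83.] [53. 39.] 1 40 318 [ 44. -78.]
[324. 208.] [553.  61.] [159.  35.] 32 275 206 [ 0. 66.]
[324. 234.] [544.  71.] [51. 34.] 4 40 336 [-9. 77.]
[324. 272.] [608. 128.] [51. 38.] 9 40 384 [ 55. 133.]
```

```bash
python3 -m jog '[[0,0,0,47,59,-6,-1],[0,0,0,47,59,-6,-1],[0,0,0,52,59,35,-1],[0,0,0,56,59,65,-1],[0,0,0,57.5,59,75.5,-1],[0,0,0,57.5,59,75.5,-1],[0,0,0,70,59,74,-1],[0,0,0,82,59,72.5,-1]]'
python3 -m jog '[[0,0,0,10,0,-1.3,-1],[0,0,0,20,0,-2.6,-1],[0,0,0,22,0,-2.8,-1],[0,0,0,22,0,-2.8,-1],[0,0,0,12,0,-1.3,-1],[0,0,0,5,0,-40,-1],[0,0,0,0,0,-80,-1]]'
python3 - <<'E'
from h import *
print(tool()[0])
for n in('top','scene'):
    m,im,d=shot(n); o,_=stones(m,im,d,.02); print(n); [print(*x) for x in o]
E
```

```text
time_s: 24.45
position: [0.4895, 0.044, 0.2636]
ee_rot: [0.706, -0.705, -0.045, -0.046]
force: [-0.2, 1.0, -0.3]
gripper_width: 0.0181
time_s: 25.32
position: [0.4891, 0.0354, 0.3422]
ee_rot: [0.706, -0.705, -0.045, -0.044]
force: [0.1, 0.4, -1.5]
gripper_width: 0.018
[0.4890984  0.0353546  0.34218793]
top
[231. 196.] [562. 110.] [133.  43.] 19 542 233 [  9. 116.]
[313. 198.] [598. -91.] [43. 43.] 7 47 206 [ 44. -85.]
[313. 239.] [491. -90.] [43. 46.] 81 45 251 [-63. -84.]
scene
[290. 177.] [498. -83.] [65. 44.] 22 117 250 [-56. -77.]
[283. 201.] [547. -50.] [40. 59.] 89 40 320 [ -7. -44.]
[257. 205.] [598. -82.] [38. 54.] 87 41 316 [ 44. -77.]
[327. 207.] [491.  29.] [55. 36.] 3 40 304 [-63.  35.]
[324. 234.] [544.  72.] [51. 35.] 1 40 333 [-9. 77.]
[324. 272.] [608. 128.] [50. 37.] 8 40 378 [ 55. 134.]
```

```bash
python3 -m jog '[[0,0,0,-7.5,-60,1,-1],[0,0,0,-7.5,-117,1,-1],[0,0,0,-7.5,-117,1,-1],[0,0,0,-2,-117,45,-1],[0,0,0,2,-117,75,-1],[0,0,0,2.5,-117,80,-1],[0,0,0,2.5,-117,80,-1],[0,0,0,20,-117,78,-1]]'
python3 -m jog '[[0,0,0,13,0,-1.7,-1],[0,0,0,26,0,-3.3,-1],[0,0,0,39,0,-5,-1],[0,0,0,52,0,-6.6,-1],[0,0,0,65,0,-8.3,-1],[0,0,0,77,0,-9.8,-1],[0,0,0,83,0,-10.5,-1],[0,0,0,83,0,-10.5,-1]]'
python3 -m jog '[[0,0,0,-10,0,1.3,-1],[0,0,0,-10,0,-40,-1],[0,0,0,-10,0,-80,-1]]'
python3 - <<'E'
from h import *
print(tool()[0])
for n in('top','scene'):
    m,im,d=shot(n); o,_=stones(m,im,d,.02); print(n); [print(*x) for x in o]
E
```

```text
time_s: 26.42
position: [0.6066, 0.0251, 0.2642]
ee_rot: [0.706, -0.705, -0.044, -0.046]
force: [-0.3, -0.6, 0.1]
gripper_width: 0.0181
time_s: 27.42
position: [0.6062, -0.0596, 0.2615]
ee_rot: [-0.706, 0.706, 0.045, 0.045]
force: [-0.3, 0.1, -1.3]
gripper_width: 0.018
time_s: 27.8
position: [0.6062, -0.0584, 0.343]
ee_rot: [0.706, -0.705, -0.045, -0.044]
force: [0.5, -0.2, -0.4]
gripper_width: 0.0179
[ 0.60621173 -0.0583596   0.34303383]
top
[344. 200.] [ 596. -178.] [39. 53.] 61 43 190 [  41. -173.]
[300. 217.] [551. -57.] [45. 49.] 8 44 260 [ -3. -51.]
[257. 219.] [546.  58.] [40. 20.] 6 45 124 [-7. 63.]
[269. 240.] [476.  23.] [72. 40.] 9 555 245 [-78.  29.]
[313. 239.] [490. -90.] [43. 46.] 80 43 256 [-64. -84.]
scene
[291. 177.] [490. -83.] [36. 56.] 79 40 286 [-64. -77.]
[234. 184.] [ 598. -163.] [30. 49.] 87 41 259 [  44. -158.]
[280. 204.] [566. -48.] [24. 41.] 24 39 174 [ 12. -43.]
[327. 207.] [489.  29.] [57. 36.] 6 40 305 [-64.  35.]
[324. 234.] [545.  71.] [52. 35.] 5 40 335 [-8. 77.]
[324. 271.] [608. 129.] [50. 36.] 7 41 379 [ 55. 134.]
```

```bash
python3 -m jog '[[0,0,0,-62,27,8,-1],[0,0,0,-125,55,16,-1],[0,0,0,-125,55,16,-1],[0,0,0,-120,55,60,-1],[0,0,0,-116,55,90,-1],[0,0,0,-115,55,96,-1],[0,0,0,-115,55,96,-1],[0,0,0,-103,55,94.5,-1]]'
python3 -m jog '[[0,0,0,12,0,-1.5,-1],[0,0,0,24,0,-3,-1],[0,0,0,31,0,-4,-1],[0,0,0,31,0,-4,-1],[0,0,0,20,0,-2.5,-1],[0,0,0,20,0,-40,-1],[0,0,0,20,0,-80,-1]]'
python3 - <<'E'
from h import *
print(tool()[0])
for n in('top','scene'):
    m,im,d=shot(n); o,_=stones(m,im,d,.02); print(n); [print(*x) for x in o]
E
```

```text
time_s: 28.9
position: [0.5518, 0.0549, 0.2635]
ee_rot: [0.706, -0.705, -0.044, -0.046]
force: [-0.7, 0.2, 0.6]
gripper_width: 0.018
time_s: 29.78
position: [0.5511, 0.0258, 0.3387]
ee_rot: [0.706, -0.705, -0.045, -0.044]
force: [0.2, 1.4, -0.8]
gripper_width: 0.0178
[0.5511216  0.02575785 0.33871569]
top
[343. 199.] [ 598. -173.] [47. 45.] 87 44 254 [  43. -167.]
[313. 217.] [547. -92.] [45. 38.] 0 44 220 [ -8. -87.]
[251. 223.] [524.  67.] [45. 31.] 21 229 95 [-29.  72.]
[269. 240.] [491.  25.] [42. 41.] 7 44 235 [-63.  31.]
[313. 239.] [491. -90.] [43. 45.] 81 45 253 [-64. -84.]
scene
[234. 183.] [ 599. -163.] [35. 48.] 82 40 288 [  44. -158.]
[274. 194.] [552. -75.] [44. 50.] 74 108 239 [ -2. -69.]
[325. 209.] [504.  31.] [26. 36.] 13 40 208 [-50.  37.]
[324. 234.] [544.  72.] [52. 35.] 3 40 332 [-10.  77.]
[324. 271.] [608. 128.] [50. 37.] 10 40 376 [ 55. 133.]
```

```bash
python3 -m jog '[[0,0,0,-62,32,8,-1],[0,0,0,-124,64,16,-1],[0,0,0,-124,64,16,-1],[0,0,0,-119,64,60,-1],[0,0,0,-115,64,88,-1],[0,0,0,-114,64,92,-1],[0,0,0,-114,64,92,-1],[0,0,0,-102,64,90.5,-1]]'
python3 -m jog '[[0,0,0,12,0,-1.5,-1],[0,0,0,24,0,-3,-1],[0,0,0,38,0,-4.8,-1],[0,0,0,38,0,-4.8,-1],[0,0,0,28,0,-3.5,-1],[0,0,0,28,0,-40,-1],[0,0,0,28,0,-80,-1]]'
python3 - <<'E'
from h import *
print(tool()[0]); rake()
for n in('top','scene'):
    m,im,d=shot(n); o,_=stones(m,im,d,.02); print(n); [print(*x) for x in o]
E
```

```text
time_s: 30.88
position: [0.4877, 0.1376, 0.2633]
ee_rot: [0.706, -0.705, -0.045, -0.046]
force: [-0.0, -0.3, -2.4]
gripper_width: 0.0181
time_s: 31.75
position: [0.4871, 0.1003, 0.3376]
ee_rot: [0.706, -0.705, -0.045, -0.044]
force: [2.0, 0.9, -1.2]
gripper_width: 0.0178
[0.48707372 0.10032828 0.33761798]
handle top z=147.6 at x=0, pitch -7.3 deg, xmax 103 yaw -0.0 12844
top
[343. 199.] [ 596. -172.] [43. 49.] 4 44 252 [  41. -167.]
[312. 217.] [547. -89.] [45. 48.] 5 44 261 [ -7. -83.]
[284. 239.] [492. -14.] [44. 42.] 9 47 248 [-62.  -8.]
[313. 239.] [491. -90.] [43. 46.] 80 46 252 [-63. -84.]
scene
[291. 177.] [489. -82.] [36. 57.] 81 40 284 [-65. -76.]
[234. 183.] [ 598. -163.] [34. 49.] 82 40 287 [  44. -158.]
[274. 192.] [551. -82.] [44. 48.] 49 40 305 [ -4. -77.]
[314. 197.] [491.  -9.] [63. 34.] 12 114 267 [-63.  -3.]
[324. 235.] [544.  71.] [53. 35.] 2 40 337 [-9. 77.]
[324. 272.] [608. 129.] [50. 37.] 6 42 376 [ 55. 134.]
```

```bash
python3 -m jog '[[0.9,0,7.4,-30,-50,3.8,-1],[1.9,0,14.9,-59.5,-100,7.6,-1],[1.9,0,14.9,-59.5,-140.5,7.6,-1],[1.9,0,14.9,-59.5,-140.5,7.6,-1],[1.9,0,14.9,-59.5,-140.5,7.6,-1]]'
python3 - <<'E'
from h import *
p,r,s=tool(); print(p,r.as_matrix().round(3).tolist())
h=r.as_matrix()[:,0]; h=h*[1,1,0]/np.linalg.norm(h[:2]); print('tines',p+.083*h,'tail',p-.127*h)
m,im,d=shot('top'); o,_=stones(m,im,d,.02); [print(*x) for x in o]
m,im,d=shot('wrist'); save(im,'w8.png')
E
```

```text
time_s: 32.52
position: [0.6275, 0.1601, 0.3358]
ee_rot: [-0.608, 0.792, 0.039, 0.049]
force: [-0.4, 0.6, -1.0]
gripper_width: 0.0182
[0.6275168  0.16008878 0.33583162] [[-0.257, -0.966, 0.03], [-0.958, 0.259, 0.122], [-0.125, 0.002, -0.992]]
tines [0.60602463 0.07991967 0.33583162] tail [0.66040242 0.28275718 0.33583162]
[231. 197.] [606. 125.] [39. 42.] 10 45 241 [ 53. 130.]
[343. 199.] [ 595. -173.] [48. 41.] 89 44 249 [  40. -167.]
[312. 217.] [547. -88.] [47. 44.] 89 48 266 [ -7. -82.]
[253. 219.] [545.  67.] [40. 39.] 7 45 237 [-8. 73.]
[284. 239.] [492. -13.] [44. 42.] 8 44 249 [-62.  -8.]
[313. 239.] [491. -90.] [43. 46.] 80 43 255 [-63. -84.]
```

View pics/w8.png

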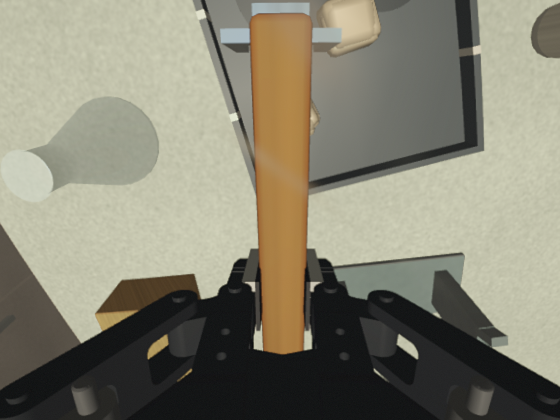

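```bash
python3 -m jog '[[0,0,0,6,0,45,-1],[0,0,0,9.4,0,73.4,-1],[0,0,0,9.4,0,73.4,-1],[0,0,0,-3,3.3,75,-1],[0,0,0,-15,6.5,76.5,-1],[0,0,0,-27,9.8,78,-1],[0,0,0,-36.6,12.4,79.3,-1],[0,0,0,-36.6,12.4,79.3,-1]]'
python3 -m jog '[[0,0,0,10,-2,-1.3,-1],[0,0,0,6,-2,-40,-1],[0,0,0,0,-2,-80,-1],[0,0,0,-6,-2,-125,-1]]'
python3 - <<'E'
from h import *
p,r,s=tool(); print(p,r.as_matrix().round(3).tolist())
rake()
for n in('top','scene'):
    m,im,d=shot(n); o,_=stones(m,im,d,.02); print(n); [print(*x) for x in o]
E
```

```text
time_s: 33.62
position: [0.6277, 0.2087, 0.2633]
ee_rot: [-0.608, 0.791, 0.039, 0.051]
force: [-0.4, -0.1, -1.9]
gripper_width: 0.0181
time_s: 34.12
position: [0.6271, 0.1963, 0.3891]
ee_rot: [-0.607, 0.792, 0.039, 0.05]
force: [0.5, 0.5, -2.0]
gripper_width: 0.0179
[0.6270607  0.19628613 0.38909311] [[-0.258, -0.966, 0.032], [-0.958, 0.26, 0.122], [-0.126, 0.001, -0.992]]
handle top z=147.6 at x=0, pitch -7.3 deg, xmax 103 yaw -0.0 12849
top
[221. 195.] [608. 143.] [52. 44.] 74 198 205 [ 56. 148.]
[343. 199.] [ 596. -172.] [41. 49.] 3 45 251 [  41. -167.]
[312. 217.] [547. -87.] [47. 45.] 89 44 263 [ -8. -82.]
[253. 220.] [545.  67.] [41. 37.] 1 45 235 [-9. 73.]
[284. 239.] [492. -14.] [44. 42.] 9 44 249 [-62.  -8.]
[313. 239.] [491. -90.] [42. 46.] 81 46 245 [-63. -84.]
scene
[291. 177.] [488. -83.] [36. 57.] 81 42 291 [-66. -77.]
[234. 183.] [ 598. -166.] [37. 49.] 88 40 294 [  44. -160.]
[274. 192.] [552. -80.] [41. 50.] 54 40 314 [ -3. -74.]
[315. 197.] [489.  -9.] [57. 35.] 13 40 298 [-65.  -3.]
[319. 230.] [585.  79.] [107.  16.] 36 220 62 [32. 84.]
[331. 281.] [612. 152.] [36. 51.] 83 40 385 [ 59. 158.]
```

```bash
python3 -m jog '[[-1.27,0,-9.92,-20,15,1,-1],[-2.54,0,-19.8,-40,30,2,-1],[-3.8,0,-29.8,-60,45,4,-1],[-5.1,0,-39.7,-80,60,5,-1],[-6.35,0,-49.6,-100,75,6,-1],[-7.6,0,-59.5,-126,96,8,-1],[-8.9,0,-69.4,-126,96,8,-1],[-10.2,0,-79.4,-126,96,8,-1]]'
python3 -m jog '[[-1.1,0,-8.4,0,0,0,-1],[-2.1,0,-16.7,0,0,0,-1],[-2.1,0,-16.7,0,0,0,-1],[-2.1,0,-16.7,0,0,0,-1]]'
cat > r.py <<'E'
from h import *
p,r,s=tool(); M=r.as_matrix(); print(p,M.round(3).tolist())
h=M[:,0]*[1,1,0]; h/=np.linalg.norm(h); g=p+.158*M[:,2]; print('yaw',np.degrees(np.arctan2(h[1],h[0])),'grip',g.round(4))
e=np.array([.5475,.3458,0])-g*[1,1,0]
F,S=e@h*1000,e@np.array([h[1],-h[0],0])*1000; print('need F %.1f S %.1f D %.1f (tool x %.1f y %.1f z %.1f lateral only)'%(F,S,(g[2]-.107)*1000,.992*F,S,-.127*F))
E
python3 - <<'E'
exec(open('r.py').read()); im=rake(); save(im,'w9.png')
E
```

```text
time_s: 35.28
position: [0.567, 0.3439, 0.3946]
ee_rot: [0.975, -0.213, -0.063, -0.013]
force: [0.9, 0.0, -2.6]
gripper_width: 0.0178
time_s: 35.78
position: [0.5671, 0.3437, 0.3956]
ee_rot: [0.995, -0.072, -0.064, -0.004]
force: [-0.0, -0.2, -2.2]
gripper_width: 0.0181
[0.56713518 0.34369908 0.39555163] [[0.981, -0.144, -0.127], [-0.143, -0.99, 0.018], [-0.128, 0.0, -0.992]]
yaw -8.304677827054908 grip [0.5471 0.3466 0.2389]
need F 0.5 S 0.7 D 131.9 (tool x 0.5 y 0.7 z -0.1 lateral only)
handle top z=147.6 at x=0, pitch -7.3 deg, xmax 100 yaw -0.4 12370
```

View pics/w9.png

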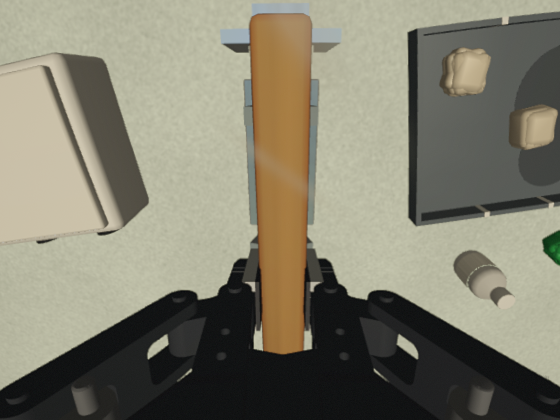

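```bash
python3 -m jog '[[0,0,0,6.5,0.7,50,-1],[0,0,0,12,0.7,95,-1],[0,0,0,14,0.7,110,-1],[0,0,0,15,0.7,118,-1],[0,0,0,16,0.7,124,-1],[0,0,0,16.5,0.7,129,-1],[0,0,0,16.5,0.7,129,-1]]'
python3 r.py
```

```text
time_s: 36.7
position: [0.5669, 0.3434, 0.2665]
ee_rot: [0.995, -0.071, -0.064, -0.005]
force: [0.2, -0.2, -1.3]
gripper_width: 0.0181
[0.56689097 0.34342826 0.26654893] [[0.982, -0.141, -0.126], [-0.14, -0.99, 0.019], [-0.127, -0.001, -0.992]]
yaw -8.122142695480525 grip [0.547  0.3464 0.1098]
need F 0.6 S 0.5 D 2.8 (tool x 0.6 y 0.5 z -0.1 lateral only)
```

Still free of contact. I'll lower the last 3 mm, release, and back straight out.

```bash
python3 -m jog '[[0,0,0,0.4,0,2.5,-1],[0,0,0,0.4,0,3,-1],[0,0,0,0.4,0,3,-1]]'
python3 -m jog '[[0,0,0,0,0,0,0],[0,0,0,0,0,0,0.3],[0,0,0,0,0,0,0.3],[0,0,0,-5,0,-40,0.3],[0,0,0,-11,0,-90,0.3],[0,0,0,-16,0,-130,0.3],[0,0,0,-16,0,-130,0.3]]'
python3 -m jog '[[0,7.3,0,-70,0,-20,0.3],[0,7.3,0,-70,0,-20,0.3],[0,7.3,0,-70,0,-20,0.3]]'
python3 - <<'E'
from h import *
m,im,d=shot('wrist'); W=cloud(m,d); hsv=cv2.cvtColor(im,cv2.COLOR_RGB2HSV); save(im,'w10.png')
k=(W[...,2]>.08)&(W[...,2]<.135)&(hsv[...,0]<20)&(hsv[...,1]>110); q=W[k]
n,l,st,c=cv2.connectedComponentsWithStats(k.astype(np.uint8)); i=1+st[1:,4].argmax(); q=W[l==i]; q=q[np.isfinite(q[:,0])]
print(cv2.minAreaRect((q[:,:2]*1000).astype(np.float32)),np.percentile(q[:,2],[5,50,95]))
for n in('top','scene'):
    m,im,d=shot(n); o,_=stones(m,im,d,.02); print(n); [print(*x) for x in o]
    save(im,n+'9.png')
    if n=='top':
        W=cloud(m,d);z=np.load('/tmp/top.npz')
        df=cv2.absdiff(im,z['im']).max(2)
        for nm,(u,v) in dict(flask=(237,133),beaker=(331,146),drop=(234,289)).items(): print(nm,df[v-18:v+18,u-18:u+18].max())
E
```

```text
time_s: 37.08
position: [0.567, 0.3434, 0.2638]
ee_rot: [0.995, -0.071, -0.063, -0.005]
force: [0.2, 1.0, 1.0]
gripper_width: 0.0182
time_s: 37.95
position: [0.5678, 0.343, 0.3994]
ee_rot: [0.996, -0.071, -0.061, -0.007]
force: [0.5, 0.5, -0.8]
gripper_width: 0.0557
time_s: 38.33
position: [0.5007, 0.3528, 0.4238]
ee_rot: [0.998, -0.07, -0.0, -0.001]
force: [0.5, -1.1, -0.3]
gripper_width: 0.0555
((544.78369140625, 345.1131591796875), (19.597640991210938, 206.9861602783203), 82.44070434570312) [0.11578414 0.1171934  0.11840288]
top
[222. 195.] [611. 149.] [39. 41.] 86 44 241 [ 58. 154.]
[343. 199.] [ 596. -173.] [43. 48.] 2 45 248 [  41. -167.]
[312. 217.] [547. -88.] [43. 48.] 1 45 255 [ -7. -82.]
[253. 219.] [545.  67.] [40. 39.] 6 44 237 [-8. 73.]
[284. 239.] [492. -14.] [44. 42.] 9 43 250 [-62.  -8.]
[313. 239.] [491. -90.] [42. 46.] 81 44 251 [-64. -84.]
flask 5
beaker 5
drop 5
scene
[291. 176.] [489. -83.] [37. 57.] 80 40 270 [-65. -77.]
[234. 183.] [ 598. -163.] [36. 48.] 83 40 280 [  44. -158.]
[274. 192.] [552. -80.] [38. 48.] 54 39 298 [ -2. -75.]
[315. 197.] [488.  -9.] [56. 36.] 16 41 291 [-66.  -3.]
[324. 234.] [545.  71.] [51. 35.] 3 40 319 [-9. 77.]
[332. 281.] [611. 153.] [37. 50.] 80 41 382 [ 59. 158.]
```

Run:
```python
import cv2,numpy as np
a=cv2.imread('pics/w10.png');b=cv2.imread('pics/top9.png'); s=cv2.imread('pics/scene9.png')
c=cv2.resize(s[70:250,140:400],(400,277)); t=cv2.resize(b[90:310,110:460],(400,251))
cv2.imwrite('pics/fin.png',np.hstack([cv2.resize(a,(400,528-228+0)),np.zeros((300,1,3),np.uint8),cv2.resize(t,(399,300))]))
cv2.imwrite('pics/fin.png',np.vstack([cv2.imread('pics/fin.png'),cv2.resize(s[60:300,120:520],(800,300*1))]))
```

```text
(no output)
```

View pics/fin.png

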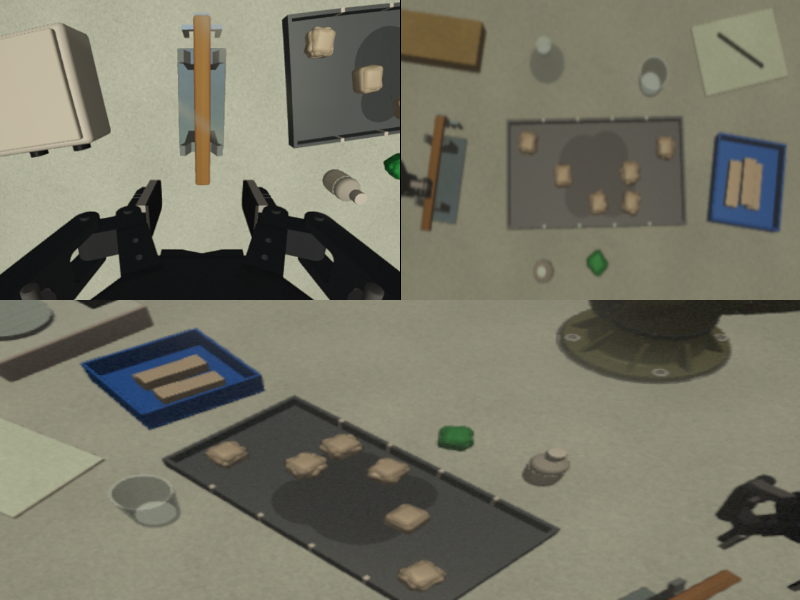

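The rake is level in both notches. There is one lump in each section, two in the fourth, all lying single. The bystanders haven't moved. One last check on the bin.

Run:
```python
from h import *
for n in('top','scene'):
    m,im,d=shot(n); W=cloud(m,d); hsv=cv2.cvtColor(im,cv2.COLOR_RGB2HSV)
    k=(abs(W[...,0]-.526)<.085)&(abs(W[...,1]+.353)<.085)&(hsv[...,0]<30)&(hsv[...,2]>70)
    c,l,st,_=cv2.connectedComponentsWithStats(k.astype(np.uint8))
    for i in range(1,c):
        if st[i,4]<30: continue
        q=W[l==i]; q=q[np.isfinite(q[:,0])]; print(n,st[i,4],(q.min(0)*1000).round(),(q.max(0)*1000).round(),np.median(q[:,2]).round(3))
```

```text
top 131 [ 509. -285.   -5.] [ 610. -268.    7.] -0.0
top 993 [ 475. -401.   -0.] [ 572. -303.   62.] 0.032
top 68 [ 441. -324.   -4.] [ 452. -268.   15.] 0.001
scene 325 [ 483. -390.   24.] [ 573. -332.   55.] 0.052
scene 326 [ 483. -361.    4.] [ 573. -305.   32.] 0.028
scene 129 [ 525. -287.   -5.] [ 610. -268.    2.] -0.001
```

```bash
python3 -c "
from workcell import arm
print(arm.finish_job())"
```

```text
the job is handed in; nothing more can be done
None
```

The job is handed in. All three strips are in the blue bin, the six lumps are spread with the rake into one layer, and the rake is back on its rest, tines down.

- **Lumps:** the last top-camera check puts their centres at about +154, +73, −8, −82, −84 and −167 mm along the tray. Every section has at least one. All lie singly on the bed with their tops about 40 mm up. The scene camera agrees to within about 9 mm.
- **Rake:** the handle is level in both notches, its top face 117 mm up. It lies within 2–3 mm and about 0.6° of where it started.
- **Bystanders:** beaker, flask and dropper bottle look the same in the top camera as at the start.

**What went less well:**
- **Handle hit the rest:** on the first push the handle's tail ran into the rest's far saddle. The wrist force read 88 N, under the 120 N limit, and the rake tipped about 7° in the grip. I tilted the tool to level it and pushed that lump at a skewed angle later.
- **Stacked strip:** the third strip lies on top of another in the bin, with its upper face about 52 mm up, just above the 50 mm rim. I left it, because moving it after the raking would have broken the order.
- **Lump knocked aside:** one lump moved about 3 cm early in the raking, apparently the announced knock. I raked it from its new place.

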